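# Clear the jammed insulator feeder

## Task

A large blue ceramic puck has jammed the mouth of the spring-fed insulator feeder: with the closed fingers, gently nudge it back from the mouth against the spring and push it up the slanting side bay until it is fully home against the orange sensor plate, then press it there with about 10 N for a full second so that the reject registers. Let go, so that the blue puck stays home in the bay and both small white pucks have run forward in single file, the first right up to the outlet stop. Keep every puck flat on the feeder floor, never press the brittle ceramic with more than 15 N, and leave the screwdriver, jar and screw tray alone.

Things in the scene. Friction and masses are not known exactly. Their poses are not given: they have to be found in the camera images.
- feeder: Fixed open-topped tray, grey floor 6 mm thick, aluminium walls 8 mm thick, tops 26 mm above the bench. Origin on the bench under the middle of the throat (mouth); x points back along the queue, -x along the outlet channel, y to the bay's side. Outlet channel: y -34 to 34 mm, from x = -100 (the stop's face) to 0. Queue lane behind it: y -43 to 23 (from x = 118; before that open to the bay on the +y side)
- throat (a point): middle of the mouth, 19 mm above the bench (half-way up a puck); axes as the feeder's. The mouth is 68 mm wide, between two round posts of 4 mm radius, centres 38 mm to either side
- bay_end (a point): rear end of the bay, at (141, 114) mm in the feeder frame, 19 mm above the bench; its x axis points along the bay, away from the lane. The bay is a slot 83 mm wide at 45 degrees to the lane, centre line from (26, 0) to this point. Its front wall starts at the +y throat post, its back wall at a post at (118, 27)
- sensor: reject sensor: small black box behind the bay that carries the orange plate closing the bay's end (81 mm wide, top 26 mm above the bench). A screw has set the plate's face anywhere from 0 to 12 mm short of bay_end: not measured, feel for it. The plate does not give; it registers above 6 N held for half a second. Origin on the bench below bay_end, axes as bay_end
- outlet_home (a point): where the first white puck's centre lies when it touches the outlet stop, 69 mm in front of the throat; 19 mm above the bench; axes as the feeder's
- blue_puck_center (a point): centre of the blue ceramic puck: flat disc 80 mm in diameter, 26 mm tall, about 220 g, top 32 mm above the bench. At the start it is wedged against both throat posts, too big to pass, its centre 22 mm behind the throat's middle, its front 18 mm inside the outlet channel. Slides easily on the tray (friction about 0.25; it and the mass vary). Brittle: at most 15 N
- white_puck1_center (a point): centre of the first white ceramic puck: 62 mm in diameter, 26 mm tall, 140 g; at the start behind the blue one at y = -10 mm, pressed on it by the spring, which drives the blue puck back to the mouth if it is let go less than about half-way up the bay. Once the blue puck is in the bay the spring slides the white ones forward
- white_puck2_center (a point): centre of the second white puck, the same size, behind the first; at the end it stands behind the first in the mouth, 7 mm in front of the throat's middle
- follower (a joint): red spring plate, 50 mm wide, that pushes the queue to -x with about 4.5 N (3 N when run out), damped to about 0.2 m/s; m of travel forward from where it stands at the start; hard stops at -0.04 (pushed back: pushing the blue puck straight back runs into this) and 0.17
- screwdriver_grip (a point): screwdriver 190 mm long lying beside the feeder on its -y side; a point on the handle
- jar: small amber jar with a white cap, 48 mm in diameter, 45 mm tall, standing beside the outlet on the +y side; origin at the centre of its underside
- screw_tray: yellow open tray 90 x 120 x 35 mm beyond the bay; origin at the centre of its underside
Things that resemble listed ones, but are neither listed nor needed, are in the scene too. What is meant by the part that bears blue_puck_center is not purple, and is the smaller of those in its own colour. Leave any yellow look-alike of the part that bears white_puck1_center alone.

How it is judged:
On the way, in this order (a step that is already met when the one before it is completed fails the run):
1. the blue puck is nudged back, at least 12 mm off the mouth, with the robot's fingers (x of blue_puck_center in the frame of feeder above 0.035 m and contact force between the fingers and blue_puck above 0.3 N), for 0.05 s.
2. the blue puck is pressed home against the sensor plate with more than 6 N for half a second (contact force between blue_puck and sensor above 6 N and x of blue_puck_center in the frame of sensor above -0.056 m and y of blue_puck_center in the frame of sensor between -0.004 and 0.004 m), for 0.5 s.
At the end, for the whole second after the job is handed in: Blue puck at the bay's end (centre at most 56 mm short of bay_end, within 4 mm of the bay's centre line); first white puck within 6 mm of outlet_home, the second behind it in the mouth (3 mm behind to 16 mm in front of the throat's middle); all flat on the floor and at rest (x of blue_puck_center in the frame of sensor above -0.056 m and y of blue_puck_center in the frame of sensor between -0.004 and 0.004 m and horizontal distance between white_puck1_center and outlet_home below 0.006 m and x of white_puck2_center in the frame of feeder between -0.016 and 0.003 m and linear speed of each of blue_puck, white_puck1, white_puck2 below 0.01 m/s and angle between each of blue_puck_center, white_puck1_center, white_puck2_center's own z axis and vertical below 0.1 rad and z of each of blue_puck_center, white_puck1_center, white_puck2_center in the frame of feeder below 0.023 m); the robot touches nothing.
It fails at once if a puck is pushed by the robot harder than 15 N (contact force between any of the fingers, the arm and blue_puck above 15 N or contact force between any of the fingers, the arm and white_puck1 above 15 N or contact force between any of the fingers, the arm and white_puck2 above 15 N).
It fails at once if a puck is lifted more than 10 mm off the feeder floor (z of any of blue_puck_center, white_puck1_center, white_puck2_center in the frame of feeder above 0.029 m).
It fails at once if a puck is tipped up by more than about 17 degrees (angle between any of blue_puck_center, white_puck1_center, white_puck2_center's own z axis and vertical above 0.3 rad).
It fails at once if the screwdriver, the jar or the screw tray is moved by more than 20 mm (distance of any of screwdriver_grip, jar, screw_tray from where it was at the start of the episode above 0.02 m).
It also fails if it takes over 61 s, if anything falls off the work surface, if the arm or the gripper's body presses on something with over 40 N, if the wrist force passes 120 N, or if a joint passes its speed limit or range.

## Robot

A 6-joint arm with a two-finger parallel gripper is mounted at the origin on the work surface. World frame = base frame: x ahead of the robot, y to its left, z up, the work surface at z = 0. Lengths are in m, angles in rad, forces in N, time in s.
With the tool pointing down it reaches from about 0.25 to 0.775 m from the base axis. Payload 4 kg.
Tool frame: the origin (TCP) lies between the finger pads; the fingertips stand 25 mm ahead of it and the grasp point (between the pads) lies 6 mm ahead of it (robot.tip_reach is the distance from the TCP to the fingertips, in m); z points along the fingers, y is the line along which they close (so a half turn about z gives the same grasp; the last joint's range is limited). The gripper opens to 94 mm and grips with 3 to 60 N. Pads are 16 mm wide; open, the fingers measure 119 mm over their backs; the gripper's body (75 mm by 177 mm) begins 78 mm behind the grasp point.
Start: joints at [-1.252, 0.087, 1.371, -0, 1.684, -0.103], TCP at [0.225, -0.502, 0.198] pointing down, gripper open.
Joint ranges: [-3.1, 3.1], [-0.76, 2.03], [0.27, 2.55], [-1.08, 4.22], [0.17, 2.65], [-2.57, 2.57]. Speed limits (rad/s): [2.79, 2.79, 3.14, 3.14, 3.14, 3.14].

## Interface

Orientations are given as [roll, pitch, yaw] about the fixed x, y, z axes, in that order (R = Rz(yaw) Ry(pitch) Rx(roll)).
In Python, from bench import sensors, snapshot, camera_info, ticket, robot gives the robot as it stands.
- The arm moves only by the tool arm_command, never from a script. Its argument "plan" is a list of rows, each an object with "grip": the closure, from -1 (fully open) to 1 (shut); "slide": the shift along the tool's x, y, z normalised to -1 to 1, where 1 is 500 mm, a list of three; "spin": the turn about the tool's z normalised to -1 to 1, where 1 is 5 degrees. A call has 1 to 10 rows; each row shifts and turns the commanded pose from where the row before left it, along the tool's axes as they then stand; what a row does not reach is not made up. A row lasts 1/8 s, in which the tool goes at most 62.5 mm and 10.7 degrees, less where a joint would pass 70% of its speed; a pose out of reach is approached as far as the arm can. A call with a number of a shift or a turn outside -1 to 1 is refused whole. A call with a gripper value outside its range is refused whole. The fingers move at their own pace and stop on an object; the grip force is fixed at half the most. Time passes only in rows, so rows that do not move let the fingers close. It gives the time, the measured TCP pose, the force, the opening and the grip force at its end, in the units of the state.
- sensors.get_obs(): the state, without advancing time (a new reading comes with each control period).
- snapshot(name): name is "side" or "top" or "wrist"; returns the picture (420x560x3 uint8, red, green, blue); there is no depth.
- camera_info(name): a dict with "fx", "fy", "cx", "cy" (pixels), "position" and "rotation" of the camera in the world. Camera axes: x right, y up, looking along -z (the intrinsics and any distortion apply to the point x, -y, -z); pixel columns grow to the right and rows downward; lengths in m; the calibration is good to about 2 mm. The wrist camera is an equidistant fisheye: a pixel r from the principal point sees the ray r / f radians off the axis. A picture is of the moment at which its call begins: read the wrist's pose just before it. camera_info takes no time and is no camera call; for the wrist camera it gives the pose at the moment of the call.
- ticket.close_job(): hands the job in; it is judged then, once.
The state is a dict: "time": time; "joint_positions": joint angles; "qvel": joint speeds; "joint_torque": joint torques, N m; "tool_pos": TCP position; "ee_rot": TCP orientation; "wrist_force": force on the tool from outside, world axes, zero at the start; "wrist_torque": the same for the moment, N m; "width": finger opening in m; "finger_force": force on a finger pad.
Only numpy, scipy, OpenCV 4.12 (cv2) and the standard library are available. Lean on these libraries where they do the work, as an engineer would, in place of code of your own. Each camera call takes 0.05 s, during which the arm holds its last target. There are 200 camera calls.

## Working session

There is one attempt and no reset: what is moved stays moved. The work goes in short steps, Python scripts to look and compute and a tool call to move; the robot and the scene stay as the last step left them, time stands still between calls to the robot, and variables do not carry over. Pictures are saved under pics/ and viewed, at most 10 in all, crops included, and the job is handed in when it is done.

Besides the shell and the picture viewer there is one more tool, called after "Emit:" by a JSON object that holds its "fn" and its "kwargs". arm_command: Moves the arm, as the interface text tells. Scaled input: -1 to 1 covers 500 mm each way for a shift and 5 degrees each way for a turn. Its arguments: {"type":"object","properties":{"plan":{"type":"array","items":{"type":"object","properties":{"grip":{"type":"number"},"slide":{"type":"array","items":{"type":"number"}},"spin":{"type":"number"}}}}},"required":["plan"]}

```bash
mkdir -p pics; ls
python3 - <<'E'
from bench import sensors, snapshot, camera_info, robot
import cv2
for n in ("top","side"):
    im=snapshot(n); cv2.imwrite(f"pics/{n}0.png",im[:,:,::-1]); print(n,camera_info(n))
o=sensors.get_obs(); print(o)
E
```

```text
pics
top {'fx': 475.7920724232355, 'fy': 475.7920724232355, 'cx': 285.2802817118957, 'cy': 199.30191218597872, 'position': array([ 0.48403835, -0.00617388,  1.05606899]), 'rotation': array([ 0.10498779, -0.00683795, -1.57355242])}
side {'fx': 522.3549098772774, 'fy': 522.3549098772774, 'cx': 285.52239188708336, 'cy': 219.2155316299142, 'position': array([0.30292385, 0.70608202, 0.79151518]), 'rotation': array([ 0.823808  , -0.01952   , -2.73916786])}
{'time': 0.1, 'joint_positions': array([-1.25207371e+00,  8.78768438e-02,  1.37206592e+00,  2.68363458e-07,
        1.68359555e+00, -1.03104819e-01]), 'qvel': array([-0.00060686, -0.00181497, -0.00259232,  0.00249844,  0.00026606,
        0.00035977]), 'joint_torque': array([ 2.16081207e-03, -3.41255236e+01, -3.03300440e+01,  7.19476235e-02,
        3.03927180e-02, -9.63743764e-05]), 'tool_pos': array([ 0.2250227 , -0.5013173 ,  0.19664243]), 'ee_rot': array([-3.13965736e+00, -2.00516148e-04,  4.21827271e-01]), 'wrist_force': array([-0.21621397, -0.495973  ,  0.90689685]), 'wrist_torque': array([ 0.00745332, -0.01509709,  0.05384061]), 'finger_force': 0.0, 'width': 0.0942731870591808}
```

View pics/top0.png

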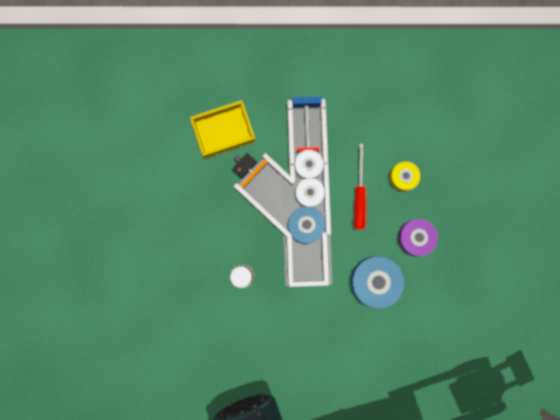

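View pics/side0.png

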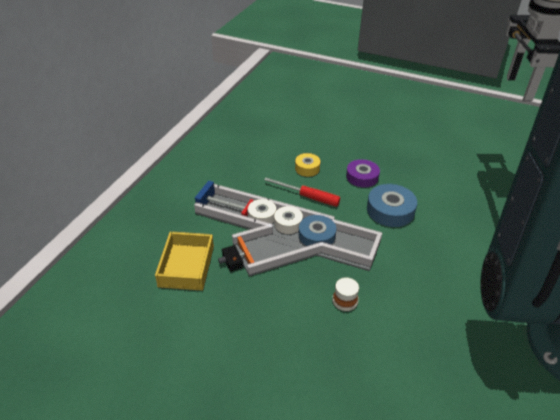

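Candidates in the top view: the small blue puck (307,225) in the feeder, a larger blue one (378,282) and a purple one (419,237). White pucks are at (310,192) and (309,164), with a yellow look-alike at (405,176). The white cap at (241,276) is the jar. I choose the blue one in the feeder at (307,225) and will check it in a close crop.

```bash
cat > h.py <<'E'
import numpy as np, cv2
from scipy.spatial.transform import Rotation as R
from bench import sensors, snapshot, camera_info
def cast(n,uv,z,ci=None):
    c=ci or camera_info(n); uv=np.atleast_2d(uv).astype(float)
    d=np.c_[(uv[:,0]-c['cx'])/c['fx'],-(uv[:,1]-c['cy'])/c['fy'],-np.ones(len(uv))]
    d=d@R.from_euler('xyz',c['rotation']).as_matrix().T
    return c['position'][:2]+d[:,:2]*((z-c['position'][2])/d[:,2])[:,None]
def mask(hsv,lo,hi): return cv2.inRange(hsv,np.array(lo),np.array(hi))
E
python3 - <<'E'
from h import *
for n in ("top","side"):
    im=cv2.imread(f"pics/{n}0.png"); hsv=cv2.cvtColor(im,cv2.COLOR_BGR2HSV)
    for k,lo,hi,z in (("blue",(95,90,60),(112,255,255),.032),("orange",(6,150,120),(17,255,255),.026),("white",(0,0,150),(179,50,255),.03)):
        cs,_=cv2.findContours(mask(hsv,lo,hi),cv2.RETR_EXTERNAL,cv2.CHAIN_APPROX_NONE)
        for c in cs:
            a=cv2.contourArea(c)
            if a<40 or a>8000: continue
            (u,v),r=cv2.minEnclosingCircle(c); m=cv2.moments(c); u2,v2=m['m10']/a,m['m01']/a
            print(n,k,a,(round(u,1),round(v,1),round(r,1)),(round(u2,1),round(v2,1)),cast(n,(u2,v2),z)[0].round(4),cast(n,(u,v),z)[0].round(4))
im=cv2.imread("pics/top0.png"); hsv=cv2.cvtColor(im,cv2.COLOR_BGR2HSV)
w=mask(hsv,(0,0,150),(179,60,255))
def line(x0,x1,y0,y1,ver):
    s=np.argwhere(w[y0:y1,x0:x1])[:,::-1]+[x0,y0]
    p=cast("top",s,.026); l=cv2.fitLine(p.astype(np.float32),cv2.DIST_HUBER,0,.001,.001).ravel(); print(len(s),l.round(4),np.degrees(np.arctan2(l[1],l[0])).round(2))
line(280,295,238,276,1);line(320,335,238,276,1);line(294,322,278,290,0);line(322,334,110,225,1);line(284,296,105,175,1)
cv2.imwrite("pics/crop.png",cv2.resize(im[90:295,225:340],None,fx=2.9,fy=2.9,interpolation=cv2.INTER_CUBIC))
E
```

```text
top blue 2055.0 (377.0, 282.2, 26.5) (377.3, 281.9) [ 0.4147 -0.2088] [ 0.4141 -0.2082]
top blue 933.5 (306.2, 224.6, 18.1) (306.1, 224.6) [ 0.5371 -0.0582] [ 0.537  -0.0584]
top blue 231.0 (306.5, 98.5, 14.6) (306.4, 101.1) [ 0.8103 -0.0608] [ 0.8163 -0.0611]
top white 437.5 (378.3, 282.1, 12.3) (378.4, 282.0) [ 0.4144 -0.2115] [ 0.4142 -0.2113]
top white 376.0 (240.9, 276.3, 11.9) (240.5, 276.6) [0.4266 0.0824] [0.4273 0.0815]
top white 213.0 (418.7, 237.1, 8.8) (418.9, 237.1) [ 0.5097 -0.3011] [ 0.5096 -0.3008]
top white 88.5 (405.5, 175.5, 5.7) (405.7, 175.3) [ 0.6443 -0.2766] [ 0.6439 -0.2762]
top white 87.0 (361.0, 163.5, 20.5) (361.0, 162.5) [ 0.6727 -0.1795] [ 0.6706 -0.1794]
top white 454.0 (313.0, 126.5, 20.7) (312.2, 127.1) [ 0.752  -0.0734] [ 0.7534 -0.0751]
side blue 800.5 (317.1, 230.9, 18.5) (316.6, 229.6) [ 0.5385 -0.0519] [ 0.5361 -0.0486]
side blue 1600.0 (391.7, 204.2, 24.9) (391.9, 204.8) [ 0.4137 -0.195 ] [ 0.4147 -0.1969]
side blue 143.0 (204.0, 191.0, 12.8) (203.5, 191.0) [ 0.8168 -0.0648] [ 0.8156 -0.0652]
side orange 88.0 (245.5, 249.0, 14.2) (245.0, 249.5) [
[... 260 characters left out ...]
.7309 -0.0247] [ 0.7311 -0.0226]
side white 212.5 (392.5, 197.5, 10.8) (392.5, 198.1) [ 0.4186 -0.2203] [ 0.4191 -0.2225]
side white 1824.0 (298.2, 216.6, 84.6) (290.1, 222.4) [ 0.5986 -0.0515] [ 0.5896 -0.0754]
side white 4358.5 (134.0, 179.5, 186.3) (118.7, 186.4) [ 1.0016 -0.0016] [ 0.9846 -0.0369]
side white 789.5 (367.0, 66.0, 158.3) (371.6, 66.5) [ 0.6414 -0.8213] [ 0.6557 -0.8185]
side white 64.5 (338.0, 3.5, 23.3) (340.4, 3.4) [ 0.9011 -1.2831] [ 0.9092 -1.2781]
338 [ 0.9998  0.0194  0.4688 -0.0229] 1.11
360 [ 0.9999 -0.014   0.467  -0.1012] -0.8
248 [ 0.0107 -0.9999  0.4148 -0.0601] -89.38
737 [ 0.9999  0.015   0.6555 -0.1015] 0.86
499 [ 1.00e+00 -3.00e-04  7.42e-01 -2.81e-02] -0.01
```

View pics/crop.png

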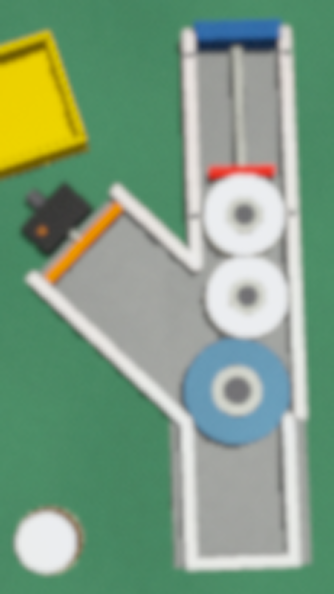

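The crop shows the chosen blue puck at crop (237,390), which is (307,225) in the full image. It is wedged at the mouth, and the two whites and the red follower are behind it. The orange plate is at crop (86,243). The feeder's throat is at about (0.516, -0.060) with yaw about 1.2°. I'll move above the outlet channel with the fingers closed.

Emit:
{"fn": "arm_command", "kwargs": {"plan": [{"grip": 1,"slide": [0.09,-0.065,0],"spin": 0},{"grip": 1,"slide": [0.09,-0.065,0],"spin": 0},{"grip": 1,"slide": [0.09,-0.065,0],"spin": 0},{"grip": 1,"slide": [0.09,-0.065,0],"spin": 0},{"grip": 1,"slide": [0.09,-0.065,0],"spin": 0},{"grip": 1,"slide": [0.09,-0.065,0],"spin": 0},{"grip": 1,"slide": [0.09,-0.065,0],"spin": 0},{"grip": 1,"slide": [0.09,-0.065,0],"spin": 0},{"grip": 1,"slide": [0.088,-0.064,0],"spin": 0},{"grip": 1,"slide": [0,0,0],"spin": 0}]}}

```text
time: 1.35
tool_pos: [0.4749, -0.0669, 0.1969]
ee_rot: [-3.14, 0.001, 0.428]
wrist_force: [-0.1, -0.4, -0.0]
width: 0.0012
finger_force: 0.0
```

Emit:
{"fn": "arm_command", "kwargs": {"plan": [{"grip": 1,"slide": [0,0,0],"spin": 0.87},{"grip": 1,"slide": [0,0,0],"spin": 0.87},{"grip": 1,"slide": [0,0,0],"spin": 0.87},{"grip": 1,"slide": [0,0,0],"spin": 0},{"grip": 1,"slide": [0,0,0],"spin": 0}]}}

```text
time: 1.98
tool_pos: [0.4738, -0.0707, 0.1975]
ee_rot: [3.141, 0.001, 0.194]
wrist_force: [-0.5, 0.4, -0.3]
width: 0.0005
finger_force: 0.0
```

Run:
```python
from h import *
o=sensors.get_obs(); print({k:np.round(o[k],4) for k in('time','tool_pos','ee_rot','wrist_force','width')}); c=camera_info('wrist'); print(c)
cv2.imwrite("pics/w1.png",snapshot('wrist')[:,:,::-1])
```

```text
{'time': np.float64(1.975), 'tool_pos': array([ 0.4738, -0.0707,  0.1975]), 'ee_rot': array([3.1415e+00, 5.0000e-04, 1.9400e-01]), 'wrist_force': array([-0.485 ,  0.4191, -0.2766]), 'width': np.float64(0.0005)}
{'fx': 325.19226210127806, 'fy': 325.19226210127806, 'cx': 278.35068106044514, 'cy': 216.89442492662647, 'position': array([ 0.54576352, -0.05565943,  0.38431018]), 'rotation': array([-2.59836098e-01, -4.92452135e-04, -1.37730999e+00])}
```

View pics/w1.png

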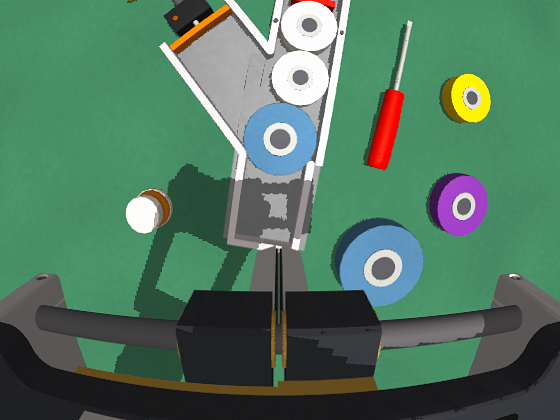

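The wrist view shows the blue puck at (280,139), the whites at (300,77) and (308,25), and the orange plate from (172,48) to (229,8). I'll use these to refine the pose.

```bash
cat >> h.py <<'E'
def castw(uv,z,c=None):
    c=c or camera_info('wrist'); uv=np.atleast_2d(uv).astype(float)
    x=(uv[:,0]-c['cx']);y=(uv[:,1]-c['cy']);r=np.hypot(x,y);t=r/c['fx']
    d=np.c_[np.sin(t)*x/r,-np.sin(t)*y/r,-np.cos(t)]@R.from_euler('xyz',c['rotation']).as_matrix().T
    return c['position'][:2]+d[:,:2]*((z-c['position'][2])/d[:,2])[:,None]
E
python3 - <<'E'
from h import *
im=cv2.imread("pics/w1.png"); hsv=cv2.cvtColor(im,cv2.COLOR_BGR2HSV)
m=mask(hsv,(95,90,60),(115,255,255)); m[:, 330:]=0; m[:95]=0; m[190:]=0
c=max(cv2.findContours(m,cv2.RETR_EXTERNAL,cv2.CHAIN_APPROX_NONE)[0],key=cv2.contourArea)
print("blue hull fit",cv2.fitEllipse(c))
P=[(280,139),(300,77),(308,25)]
B=castw(P,.032); print("pucks",B.round(4))
o=mask(hsv,(6,150,120),(17,255,255)); o[100:]=0
p=np.argwhere(o)[:,::-1]; q=castw(p,.026); l=cv2.fitLine(q.astype(np.float32),2,0,.01,.01).ravel(); print("plate",l.round(4),np.degrees(np.arctan2(l[1],l[0])))
for z,uv in ((.026,(163,46)),(.026,(240,153)),(.026,(318,160)),(.026,(230,245)),(.026,(298,245)),(.026,(231,1)),(.026,(271,50)),(.026,(345,20))): print(uv,castw(uv,z)[0].round(4))
E
```

```text
blue hull fit ((279.785400390625, 138.54454040527344), (71.28895568847656, 72.26935577392578), 90.87401580810547)
pucks [[ 0.5392 -0.0588]
 [ 0.6101 -0.0667]
 [ 0.6712 -0.0639]]
plate [ 0.4409 -0.8976  0.6512  0.0574] -63.83849
(163, 46) [0.6247 0.0935]
(240, 153) [ 0.5158 -0.0185]
(318, 160) [ 0.5247 -0.1045]
(230, 245) [ 0.4078 -0.0247]
(298, 245) [ 0.4234 -0.1031]
(231, 1) [0.6879 0.0262]
(271, 50) [ 0.6355 -0.03  ]
(345, 20) [ 0.6901 -0.1033]
```

Emit:
{"fn": "arm_command", "kwargs": {"plan": [{"grip": 1,"slide": [0,0,0.08],"spin": 0},{"grip": 1,"slide": [0,0,0.08],"spin": 0},{"grip": 1,"slide": [0,0,0.08],"spin": 0},{"grip": 1,"slide": [0,0,0.05],"spin": 0},{"grip": 1,"slide": [0,0,0.03],"spin": 0},{"grip": 1,"slide": [0,0,0],"spin": 0},{"grip": 1,"slide": [0,0,0],"spin": 0}]}}

```text
time: 2.9
tool_pos: [0.4753, -0.0704, 0.039]
ee_rot: [3.14, -0.002, 0.194]
wrist_force: [-0.5, -0.6, -0.8]
width: 0.0002
finger_force: 0.0
```

Emit:
{"fn": "arm_command", "kwargs": {"plan": [{"grip": 1,"slide": [0.008,0.0013,0],"spin": 0},{"grip": 1,"slide": [0.008,0.0013,0],"spin": 0},{"grip": 1,"slide": [0.006,0.001,0],"spin": 0},{"grip": 1,"slide": [0.004,0.0007,0],"spin": 0},{"grip": 1,"slide": [0.004,0.0007,0],"spin": 0},{"grip": 1,"slide": [0,0,0],"spin": 0}]}}

```text
time: 3.65
tool_pos: [0.4895, -0.0696, 0.0376]
ee_rot: [3.142, 0.0, 0.194]
wrist_force: [-0.2, -0.1, -0.3]
width: 0.001
finger_force: 0.0
```

Emit:
{"fn": "arm_command", "kwargs": {"plan": [{"grip": 1,"slide": [0.003,0.0005,0],"spin": 0},{"grip": 1,"slide": [0.003,0.0005,0],"spin": 0},{"grip": 1,"slide": [0.003,0.0005,0],"spin": 0},{"grip": 1,"slide": [0.003,0.0005,0],"spin": 0}]}}

```text
time: 4.15
tool_pos: [0.4956, -0.0694, 0.0377]
ee_rot: [3.141, -0.0, 0.194]
wrist_force: [-0.1, -0.8, 0.0]
width: 0.0004
finger_force: 0.0
```

Emit:
{"fn": "arm_command", "kwargs": {"plan": [{"grip": 1,"slide": [0.003,0.0005,0],"spin": 0},{"grip": 1,"slide": [0.003,0.0005,0],"spin": 0}]}}

```text
time: 4.4
tool_pos: [0.4986, -0.0693, 0.0377]
ee_rot: [3.141, 0.0, 0.194]
wrist_force: [-0.1, -0.2, 0.5]
width: 0.0002
finger_force: 0.0
```

Run:
```python
from h import *
a=snapshot('wrist')[:,:,::-1]; b=snapshot('side')[:,:,::-1]
b=cv2.resize(b[180:300,200:420],(420,229))
a=cv2.resize(a[60:320,180:400],None,fx=1.5,fy=1.5)
c=np.zeros((max(a.shape[0],229),a.shape[1]+420,3),np.uint8); c[:a.shape[0],:a.shape[1]]=a; c[:229,a.shape[1]:]=b
cv2.imwrite("pics/w2.png",c); print(c.shape)
o=sensors.get_obs(); print(o['wrist_force'],o['tool_pos'])
```

```text
(390, 750, 3)
[-0.29933442 -0.07912239  0.51289027] [ 0.49869054 -0.06930813  0.03767642]
```

View pics/w2.png

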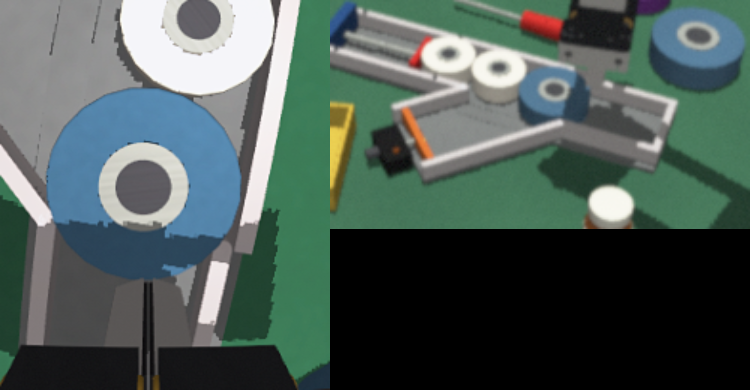

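The fingertips (crop about (148,285)) are just about touching the puck's front edge. I'll continue creeping.

Emit:
{"fn": "arm_command", "kwargs": {"plan": [{"grip": 1,"slide": [0.002,0.0003,0],"spin": 0},{"grip": 1,"slide": [0.002,0.0003,0],"spin": 0}]}}

```text
time: 4.75
tool_pos: [0.5006, -0.0692, 0.0377]
ee_rot: [3.142, -0.0, 0.194]
wrist_force: [0.6, 0.5, -0.3]
width: 0.0005
finger_force: 0.0
```

Emit:
{"fn": "arm_command", "kwargs": {"plan": [{"grip": 1,"slide": [0.002,0.0003,0],"spin": 0},{"grip": 1,"slide": [0.002,0.0003,0],"spin": 0}]}}

```text
time: 5.0
tool_pos: [0.5027, -0.0691, 0.0377]
ee_rot: [3.141, -0.0, 0.194]
wrist_force: [0.2, -0.3, 1.3]
width: 0.0001
finger_force: 0.0
```

Emit:
{"fn": "arm_command", "kwargs": {"plan": [{"grip": 1,"slide": [0.002,0.0003,0],"spin": 0},{"grip": 1,"slide": [0.002,0.0003,0],"spin": 0}]}}

```text
time: 5.25
tool_pos: [0.5047, -0.069, 0.0376]
ee_rot: [3.142, 0.0, 0.194]
wrist_force: [0.1, 0.3, -0.5]
width: 0.0005
finger_force: 0.0
```

```bash
cat >> h.py <<'E'
TH=np.array([.5172,-.0595]); YAW=np.radians(1.8)
def feed(p):
    c,s=np.cos(YAW),np.sin(YAW); return (np.atleast_2d(p)-TH)@np.array([[c,-s],[s,c]])*1000
def pucks(save=None):
    c=camera_info('wrist'); im=snapshot('wrist')[:,:,::-1].copy(); hsv=cv2.cvtColor(im,cv2.COLOR_BGR2HSV)
    if save: cv2.imwrite(save,im)
    for k,lo,hi,amin in (("blue",(95,80,40),(115,255,255),1500),("white",(0,0,225),(179,25,255),1000)):
        m=cv2.morphologyEx(mask(hsv,lo,hi),cv2.MORPH_OPEN,np.ones((5,5)))
        for q in cv2.findContours(m,cv2.RETR_EXTERNAL,cv2.CHAIN_APPROX_NONE)[0]:
            if cv2.contourArea(q)<amin: continue
            (u,v),r=cv2.minEnclosingCircle(q); print(k,(round(u),round(v),round(r)),"feeder mm",feed(castw((u,v),.032,c))[0].round(1))
    o=sensors.get_obs(); print("tcp",feed(o['tool_pos'][:2])[0].round(1),o['tool_pos'][2].round(4),"yaw",np.degrees(o['ee_rot'][2]-YAW).round(1),"F",o['wrist_force'].round(1),o['time'])
E
python3 -c "
from h import *; pucks('pics/w3.png')
im=cv2.imread('pics/w3.png')[120:320,200:360]; cv2.imwrite('pics/w3c.png',cv2.resize(im,None,fx=2.9,fy=2.9))"
```

```text
blue (428, 365, 55) feeder mm [ -96.5 -148.1]
blue (274, 192, 65) feeder mm [24.   0.4]
white (309, 84, 51) feeder mm [91.4 -9.6]
white (145, 121, 108) feeder mm [56.2 86.4]
white (363, 108, 101) feeder mm [ 83.2 -43.6]
white (326, 1, 47) feeder mm [146.5 -11.7]
tcp [-12.7  -9.2] 0.0377 yaw 9.3 F [ 1.1 -0.   0.3] 5.3
```

View pics/w3c.png

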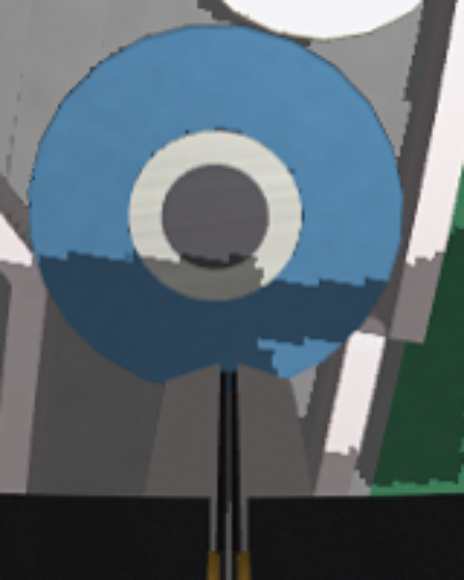

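The tips at crop (228,370) are at the puck's lower edge and no load has built up yet. I'll continue in 1 mm steps and watch the force.

Emit:
{"fn": "arm_command", "kwargs": {"plan": [{"grip": 1,"slide": [0.002,0.0003,0],"spin": 0},{"grip": 1,"slide": [0,0,0],"spin": 0}]}}

```text
time: 5.55
tool_pos: [0.5057, -0.069, 0.0377]
ee_rot: [3.141, -0.0, 0.194]
wrist_force: [-0.3, -0.7, -0.2]
width: 0.0005
finger_force: 0.0
```

Emit:
{"fn": "arm_command", "kwargs": {"plan": [{"grip": 1,"slide": [0.002,0.0003,0],"spin": 0},{"grip": 1,"slide": [0,0,0],"spin": 0}]}}

```text
time: 5.8
tool_pos: [0.5067, -0.0689, 0.0377]
ee_rot: [3.141, -0.0, 0.194]
wrist_force: [-0.8, -0.3, -0.2]
width: 0.0003
finger_force: 0.0
```

Emit:
{"fn": "arm_command", "kwargs": {"plan": [{"grip": 1,"slide": [0.002,0.0003,0],"spin": 0},{"grip": 1,"slide": [0,0,0],"spin": 0}]}}

```text
time: 6.05
tool_pos: [0.5077, -0.0689, 0.0377]
ee_rot: [3.141, -0.0, 0.194]
wrist_force: [0.3, -0.0, -0.6]
width: 0.0005
finger_force: 0.0
```

```bash
python3 -c "
from h import *; pucks()"
```

```text
blue (426, 364, 54) feeder mm [ -92.2 -145.6]
blue (273, 197, 65) feeder mm [23.8  0.4]
white (309, 87, 52) feeder mm [92.2 -9.7]
white (140, 123, 103) feeder mm [57.7 90.1]
white (364, 110, 98) feeder mm [ 85.3 -44.2]
white (325, 2, 48) feeder mm [148.3 -10.9]
tcp [-9.8 -9.1] 0.0377 yaw 9.3 F [ 0.7 -1.2  0.2] 6.1
```

```bash
cat >> h.py <<'E'
def proj(n,p):
    c=camera_info(n); q=R.from_euler('xyz',c['rotation']).as_matrix().T@(np.asarray(p)-c['position'])
    return np.array([c['cx']+c['fx']*q[0]/-q[2],c['cy']-c['fy']*q[1]/-q[2]])
E
python3 - <<'E'
from h import *
o=sensors.get_obs(); t=o['tool_pos']; s=snapshot('side')[:,:,::-1].copy()
S=6; x0,y0=270,180
im=cv2.resize(s[y0:y0+90,x0:x0+125],None,fx=S,fy=S,interpolation=cv2.INTER_CUBIC)
for z,col in ((-.025,(0,0,255)),(0,(0,255,255)),(.03,(255,0,255))):
    u=proj('side',t+[0,0,z]); print(u); cv2.circle(im,tuple(((u-[x0,y0])*S+3).astype(int).tolist()),5,col,2)
cv2.imwrite("pics/s4.png",im)
E
```

```text
[332.42610696 235.19824848]
[333.38575467 226.70234231]
[334.5773449 216.1530139]
```

View pics/s4.png

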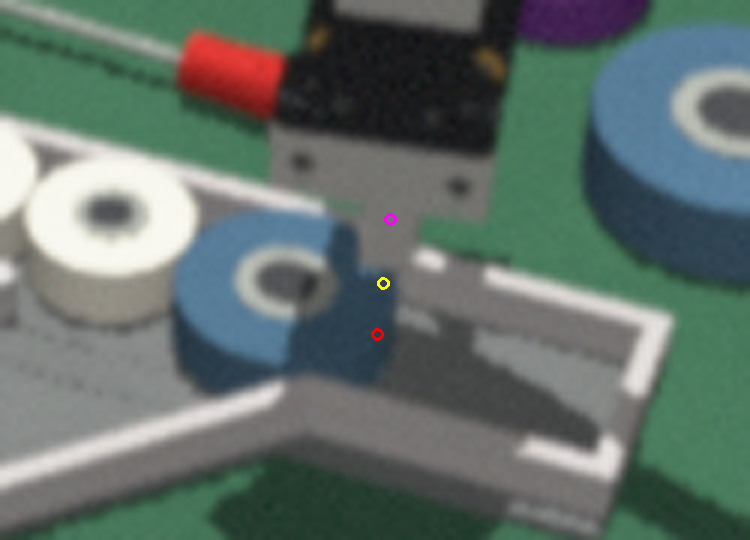

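In this view the finger ends at about crop (385,270), above the yellow TCP mark. It therefore seems to hover over the puck, so I'll check the tip reach.

```bash
python3 -c "
from bench import robot
print({a:getattr(robot,a) for a in dir(robot) if a[0]!='_'})"
```

```text
{'IKError': <class 'bench.IKError'>, 'tip_reach': 0.025}
```

Emit:
{"fn": "arm_command", "kwargs": {"plan": [{"grip": 1,"slide": [-0.035,-0.0055,0],"spin": 0},{"grip": 1,"slide": [-0.035,-0.0055,0],"spin": 0},{"grip": 1,"slide": [0,0,0.004],"spin": 0},{"grip": 1,"slide": [0,0,0.004],"spin": 0}]}}

```text
time: 6.65
tool_pos: [0.4728, -0.0703, 0.0337]
ee_rot: [3.141, -0.001, 0.194]
wrist_force: [0.1, -0.3, -0.7]
width: 0.0006
finger_force: 0.0
```

Emit:
{"fn": "arm_command", "kwargs": {"plan": [{"grip": 1,"slide": [0,0,0.003],"spin": 0}]}}

```text
time: 6.78
tool_pos: [0.4728, -0.0703, 0.032]
ee_rot: [3.141, -0.0, 0.194]
wrist_force: [-0.1, 0.2, 0.2]
width: 0.0005
finger_force: 0.0
```

Emit:
{"fn": "arm_command", "kwargs": {"plan": [{"grip": 1,"slide": [0,0,0.002],"spin": 0}]}}

```text
time: 6.9
tool_pos: [0.4725, -0.0702, 0.0309]
ee_rot: [-3.142, 0.0, 0.194]
wrist_force: [-0.6, -0.6, -0.2]
width: 0.0009
finger_force: 0.0
```

Run:
```python
from h import *
o=sensors.get_obs(); t=o['tool_pos']; print(t,o['wrist_force'])
s=snapshot('side')[:,:,::-1].copy()
S=6; x0,y0=270,180
im=cv2.resize(s[y0:y0+90,x0:x0+125],None,fx=S,fy=S,interpolation=cv2.INTER_CUBIC)
u=proj('side',t+[0,0,-.025]); cv2.circle(im,tuple(((u-[x0,y0])*S+3).astype(int).tolist()),5,(0,0,255),2)
cv2.imwrite("pics/s5.png",im)
```

```text
[ 0.47252093 -0.07024038  0.0309488 ] [-0.55334109 -0.58808625 -0.24110994]
```

View pics/s5.png

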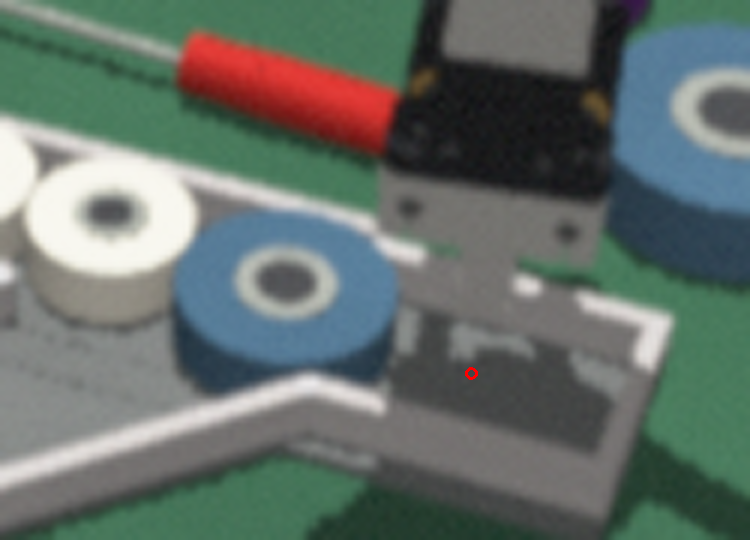

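The real fingertip ends at about crop (487,310), well above the predicted red mark. There was also no floor contact where it was expected. The tip therefore sits roughly 25 mm higher than calculated, so I'll find the floor by touch.

Emit:
{"fn": "arm_command", "kwargs": {"plan": [{"grip": 1,"slide": [0,0,0.004],"spin": 0},{"grip": 1,"slide": [0,0,0.004],"spin": 0},{"grip": 1,"slide": [0,0,0.004],"spin": 0}]}}

```text
time: 7.32
tool_pos: [0.4722, -0.0703, 0.025]
ee_rot: [3.142, 0.0, 0.194]
wrist_force: [0.1, -0.4, 0.3]
width: 0.0006
finger_force: 0.0
```

Emit:
{"fn": "arm_command", "kwargs": {"plan": [{"grip": 1,"slide": [0,0,0.004],"spin": 0},{"grip": 1,"slide": [0,0,0.004],"spin": 0}]}}

```text
time: 7.58
tool_pos: [0.4722, -0.0703, 0.0211]
ee_rot: [3.141, -0.0, 0.194]
wrist_force: [-0.1, 0.3, 0.2]
width: 0.0005
finger_force: 0.0
```

Emit:
{"fn": "arm_command", "kwargs": {"plan": [{"grip": 1,"slide": [0,0,0.004],"spin": 0}]}}

```text
time: 7.7
tool_pos: [0.4722, -0.0703, 0.019]
ee_rot: [3.142, 0.0, 0.194]
wrist_force: [0.1, 0.6, -0.5]
width: 0.0006
finger_force: 0.0
```

Emit:
{"fn": "arm_command", "kwargs": {"plan": [{"grip": 1,"slide": [0,0,0.004],"spin": 0}]}}

```text
time: 7.82
tool_pos: [0.4722, -0.0703, 0.017]
ee_rot: [3.141, -0.0, 0.194]
wrist_force: [0.3, 0.2, 0.0]
width: 0.0008
finger_force: 0.0
```

Emit:
{"fn": "arm_command", "kwargs": {"plan": [{"grip": 1,"slide": [0,0,0.004],"spin": 0},{"grip": 1,"slide": [0,0,0.004],"spin": 0}]}}

```text
time: 8.07
tool_pos: [0.4722, -0.0703, 0.013]
ee_rot: [3.142, -0.0, 0.194]
wrist_force: [0.1, -0.4, 0.2]
width: 0.0003
finger_force: 0.0
```

Emit:
{"fn": "arm_command", "kwargs": {"plan": [{"grip": 1,"slide": [0,0,0.003],"spin": 0}]}}

```text
time: 8.2
tool_pos: [0.4722, -0.0703, 0.0115]
ee_rot: [3.142, 0.0, 0.194]
wrist_force: [0.0, -0.3, -0.4]
width: 0.0006
finger_force: 0.0
```

Emit:
{"fn": "arm_command", "kwargs": {"plan": [{"grip": 1,"slide": [0,0,0.002],"spin": 0}]}}

```text
time: 8.32
tool_pos: [0.4722, -0.0703, 0.0106]
ee_rot: [3.142, 0.0, 0.194]
wrist_force: [-0.4, 0.8, 0.2]
width: 0.0004
finger_force: 0.0
```

Run:
```python
from h import *
o=sensors.get_obs(); t=o['tool_pos']; print(t,o['wrist_force'])
s=snapshot('side')[:,:,::-1].copy()
S=6; x0,y0=270,180
im=cv2.resize(s[y0:y0+90,x0:x0+125],None,fx=S,fy=S,interpolation=cv2.INTER_CUBIC)
cv2.imwrite("pics/s6.png",im)
```

```text
[ 0.47221194 -0.07025749  0.01057148] [-0.43438085  0.83587365  0.23893456]
```

View pics/s6.png

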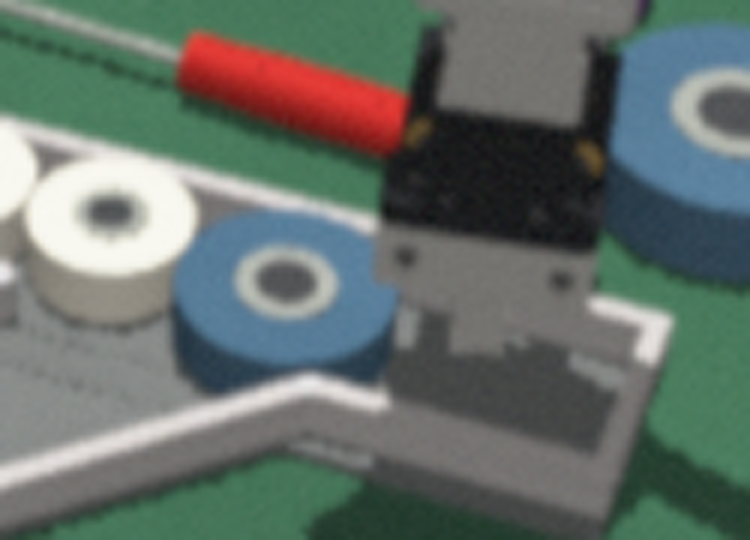

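The finger ends at about crop (475,352), still above the floor and perhaps 20 mm up. I'll continue down by touch.

Emit:
{"fn": "arm_command", "kwargs": {"plan": [{"grip": 1,"slide": [0,0,0.004],"spin": 0},{"grip": 1,"slide": [0,0,0.004],"spin": 0}]}}

```text
time: 8.62
tool_pos: [0.4723, -0.0703, 0.0066]
ee_rot: [3.141, -0.0, 0.194]
wrist_force: [-0.4, 0.5, 0.5]
width: 0.0007
finger_force: 0.0
```

Emit:
{"fn": "arm_command", "kwargs": {"plan": [{"grip": 1,"slide": [0,0,0.004],"spin": 0}]}}

```text
time: 8.75
tool_pos: [0.4722, -0.0703, 0.0045]
ee_rot: [3.142, 0.0, 0.194]
wrist_force: [-0.2, -0.2, 0.0]
width: 0.0007
finger_force: 0.0
```

Emit:
{"fn": "arm_command", "kwargs": {"plan": [{"grip": 1,"slide": [0,0,0.004],"spin": 0}]}}

```text
time: 8.88
tool_pos: [0.4722, -0.0702, 0.0025]
ee_rot: [3.142, 0.0, 0.194]
wrist_force: [0.3, -0.7, -0.3]
width: 0.0004
finger_force: 0.0
```

Emit:
{"fn": "arm_command", "kwargs": {"plan": [{"grip": 1,"slide": [0,0,0.003],"spin": 0}]}}

```text
time: 9.0
tool_pos: [0.4722, -0.0703, 0.001]
ee_rot: [3.142, 0.0, 0.194]
wrist_force: [-0.6, -0.5, -1.0]
width: 0.0001
finger_force: 0.0
```

Run:
```python
from h import *
o=sensors.get_obs(); print(o['tool_pos'],o['wrist_force'],o['joint_positions'])
s=snapshot('side')[:,:,::-1].copy()
hsv=cv2.cvtColor(s,cv2.COLOR_BGR2HSV)
for r in range(224,250): print(r,hsv[r,338:362,2].tolist())
```

```text
[ 0.47217162 -0.07025574  0.00099076] [-0.62979003 -0.48987662 -0.95648453] [-2.66487044e-01  5.57462715e-02  1.80963802e+00 -9.39663612e-05
  1.27632704e+00  1.11031096e+00]
224 [112, 114, 116, 116, 118, 115, 109, 112, 110, 108, 107, 102, 97, 88, 80, 81, 77, 68, 67, 60, 54, 48, 45, 43]
225 [95, 111, 116, 118, 113, 117, 115, 116, 118, 117, 116, 113, 115, 108, 111, 109, 106, 104, 96, 96, 86, 81, 80, 75]
226 [79, 106, 115, 115, 119, 115, 118, 116, 117, 116, 117, 117, 119, 116, 117, 117, 119, 117, 112, 111, 110, 110, 108, 108]
227 [89, 109, 114, 114, 116, 118, 119, 118, 119, 117, 118, 117, 116, 117, 116, 116, 116, 117, 118, 117, 118, 115, 120, 116]
228 [107, 113, 116, 117, 113, 117, 116, 116, 116, 114, 117, 117, 114, 115, 116, 118, 115, 121, 117, 115, 117, 117, 115, 105]
229 [117, 117, 116, 114, 117, 115, 116, 118, 118, 116, 118, 115, 116, 118, 118, 119, 116, 118, 118, 116, 117, 116, 106, 91]
230 [120, 119, 115, 114, 116, 117, 118, 120, 118, 116, 117, 116, 115, 116, 117, 116, 118, 117, 116, 118, 115, 115, 104, 80]
231 [119, 110, 111, 111, 111, 115, 114, 118, 117, 118, 116, 116, 116, 117
[... 1316 characters left out ...]
8, 70, 72, 70, 70, 70, 74, 73, 71, 74, 76, 75, 72, 71, 74, 71, 74, 71, 69, 71, 71]
244 [70, 74, 73, 72, 73, 75, 71, 69, 72, 72, 73, 73, 69, 73, 71, 72, 70, 70, 71, 70, 71, 70, 68, 72]
245 [74, 73, 74, 71, 71, 71, 68, 68, 71, 70, 72, 72, 71, 70, 70, 71, 72, 73, 70, 69, 69, 69, 72, 71]
246 [79, 77, 74, 76, 73, 72, 71, 72, 70, 70, 71, 70, 71, 70, 72, 71, 72, 70, 70, 70, 69, 70, 68, 71]
247 [100, 94, 90, 88, 80, 77, 74, 72, 74, 72, 71, 73, 71, 71, 72, 70, 73, 70, 68, 70, 71, 69, 72, 71]
248 [116, 115, 110, 104, 97, 91, 86, 81, 76, 77, 72, 74, 71, 73, 71, 70, 70, 71, 71, 72, 68, 70, 72, 69]
249 [118, 119, 117, 117, 113, 110, 107, 97, 93, 91, 88, 81, 78, 75, 70, 72, 72, 69, 70, 69, 69, 70, 69, 69]
```

Run:
```python
from h import *
for y in (-.0585,-.064,-.0703):
  for z in (0,.01,.02): print(y,z,proj('side',[.472,y,z]).round(1))
```

```text
-0.0585 0 [346.3 247.5]
-0.0585 0.01 [346.7 244.2]
-0.0585 0.02 [347.2 240.8]
-0.064 0 [347.1 245.8]
-0.064 0.01 [347.5 242.5]
-0.064 0.02 [348.  239.1]
-0.0703 0 [348.  243.8]
-0.0703 0.01 [348.5 240.5]
-0.0703 0.02 [348.9 237.2]
```

Emit:
{"fn": "arm_command", "kwargs": {"plan": [{"grip": 1,"slide": [0,0,0.004],"spin": 0}]}}

```text
time: 9.18
tool_pos: [0.4724, -0.0703, -0.0008]
ee_rot: [3.141, -0.0, 0.194]
wrist_force: [-0.1, -0.8, -0.0]
width: 0.0007
finger_force: 0.0
```

Emit:
{"fn": "arm_command", "kwargs": {"plan": [{"grip": 1,"slide": [0,0,0.003],"spin": 0}]}}

```text
time: 9.3
tool_pos: [0.4723, -0.0703, -0.0016]
ee_rot: [3.141, -0.0, 0.194]
wrist_force: [-3.5, 0.9, 9.6]
width: 0.0003
finger_force: 5.0
```

Emit:
{"fn": "arm_command", "kwargs": {"plan": [{"grip": 1,"slide": [0,0,0.003],"spin": 0}]}}

```text
time: 9.43
tool_pos: [0.4724, -0.0703, -0.0016]
ee_rot: [3.141, 0.0, 0.194]
wrist_force: [-6.4, 1.6, 16.6]
width: 0.0004
finger_force: 8.8
```

Emit:
{"fn": "arm_command", "kwargs": {"plan": [{"grip": 1,"slide": [0,0,0.003],"spin": 0}]}}

```text
time: 9.55
tool_pos: [0.4724, -0.0703, -0.0017]
ee_rot: [3.141, 0.0, 0.194]
wrist_force: [-9.4, 2.7, 25.3]
width: 0.0004
finger_force: 12.7
```

The floor is found at TCP z = -0.0016, with a stiffness of about 5 N/mm. I'll raise slightly so the tips are about 4 mm above the floor, then advance.

Emit:
{"fn": "arm_command", "kwargs": {"plan": [{"grip": 1,"slide": [0,0,-0.016],"spin": 0},{"grip": 1,"slide": [0.012,0.002,0],"spin": 0},{"grip": 1,"slide": [0.01,0.0015,0],"spin": 0},{"grip": 1,"slide": [0,0,0],"spin": 0}]}}

```text
time: 10.05
tool_pos: [0.4835, -0.0698, 0.002]
ee_rot: [-3.141, 0.001, 0.194]
wrist_force: [-0.1, 0.2, 0.0]
width: 0.0003
finger_force: 0.0
```

Emit:
{"fn": "arm_command", "kwargs": {"plan": [{"grip": 1,"slide": [0.003,0.0005,0],"spin": 0},{"grip": 1,"slide": [0.003,0.0005,0],"spin": 0}]}}

```text
time: 10.3
tool_pos: [0.4863, -0.0697, 0.0024]
ee_rot: [-3.141, 0.0, 0.194]
wrist_force: [-0.1, -0.7, 0.2]
width: 0.0004
finger_force: 0.0
```

Emit:
{"fn": "arm_command", "kwargs": {"plan": [{"grip": 1,"slide": [0.003,0.0005,0],"spin": 0},{"grip": 1,"slide": [0.003,0.0005,0],"spin": 0}]}}

```text
time: 10.55
tool_pos: [0.4896, -0.0697, 0.0027]
ee_rot: [3.141, -0.0, 0.194]
wrist_force: [0.9, 0.2, 0.4]
width: 0.0004
finger_force: 0.0
```

Emit:
{"fn": "arm_command", "kwargs": {"plan": [{"grip": 1,"slide": [0.002,0.0003,0],"spin": 0},{"grip": 1,"slide": [0.002,0.0003,0],"spin": 0}]}}

```text
time: 10.8
tool_pos: [0.4915, -0.0696, 0.0027]
ee_rot: [3.141, -0.0, 0.194]
wrist_force: [-0.3, 0.3, -0.4]
width: 0.0005
finger_force: 0.0
```

Emit:
{"fn": "arm_command", "kwargs": {"plan": [{"grip": 1,"slide": [0.002,0.0003,0],"spin": 0}]}}

```text
time: 10.92
tool_pos: [0.4923, -0.0696, 0.0027]
ee_rot: [3.142, 0.0, 0.194]
wrist_force: [-0.6, 0.1, 1.7]
width: 0.0004
finger_force: 0.8
```

Emit:
{"fn": "arm_command", "kwargs": {"plan": [{"grip": 1,"slide": [0.002,0.0003,0],"spin": 0}]}}

```text
time: 11.05
tool_pos: [0.4924, -0.0696, 0.0025]
ee_rot: [-3.141, 0.003, 0.194]
wrist_force: [-4.1, -0.3, 1.6]
width: 0.0005
finger_force: 2.0
```

Emit:
{"fn": "arm_command", "kwargs": {"plan": [{"grip": 1,"slide": [0.002,0.0003,0],"spin": 0}]}}

```text
time: 11.18
tool_pos: [0.4926, -0.0695, 0.0023]
ee_rot: [-3.141, 0.004, 0.194]
wrist_force: [-6.8, -1.1, 3.8]
width: 0.0006
finger_force: 3.3
```

Emit:
{"fn": "arm_command", "kwargs": {"plan": [{"grip": 1,"slide": [0.002,0.0003,0],"spin": 0}]}}

```text
time: 11.3
tool_pos: [0.4932, -0.0694, 0.0022]
ee_rot: [-3.141, 0.005, 0.194]
wrist_force: [-7.0, -0.3, 4.1]
width: 0.0004
finger_force: 3.3
```

Emit:
{"fn": "arm_command", "kwargs": {"plan": [{"grip": 1,"slide": [0.002,0.0003,0],"spin": 0}]}}

```text
time: 11.42
tool_pos: [0.4942, -0.0693, 0.0022]
ee_rot: [-3.14, 0.005, 0.194]
wrist_force: [-6.6, 0.4, 4.8]
width: 0.0007
finger_force: 3.3
```

Contact is where predicted, and the puck is now moving at about 7 N.

Emit:
{"fn": "arm_command", "kwargs": {"plan": [{"grip": 1,"slide": [0.002,0.0003,-0.0005],"spin": 0},{"grip": 1,"slide": [0.002,0.0003,-0.0005],"spin": 0},{"grip": 1,"slide": [0.002,0.0003,0],"spin": 0},{"grip": 1,"slide": [0.002,0.0003,0],"spin": 0}]}}

```text
time: 11.92
tool_pos: [0.4977, -0.0689, 0.0022]
ee_rot: [-3.14, 0.006, 0.194]
wrist_force: [-6.2, -0.1, 2.5]
width: 0.0003
finger_force: 3.3
```

Emit:
{"fn": "arm_command", "kwargs": {"plan": [{"grip": 1,"slide": [0.002,0.0003,0],"spin": 0},{"grip": 1,"slide": [0.002,0.0003,0],"spin": 0},{"grip": 1,"slide": [0.002,0.0003,0],"spin": 0},{"grip": 1,"slide": [0.002,0.0003,0],"spin": 0}]}}

```text
time: 12.42
tool_pos: [0.5018, -0.0688, 0.0022]
ee_rot: [-3.14, 0.006, 0.194]
wrist_force: [-5.8, 0.1, 2.2]
width: 0.0007
finger_force: 3.2
```

Emit:
{"fn": "arm_command", "kwargs": {"plan": [{"grip": 1,"slide": [0.002,0.0003,0],"spin": 0},{"grip": 1,"slide": [0.002,0.0003,0],"spin": 0},{"grip": 1,"slide": [0.002,0.0003,0],"spin": 0},{"grip": 1,"slide": [0.002,0.0003,0],"spin": 0}]}}

```text
time: 12.92
tool_pos: [0.506, -0.0686, 0.0022]
ee_rot: [-3.14, 0.006, 0.194]
wrist_force: [-6.6, 0.6, 2.4]
width: 0.0005
finger_force: 3.1
```

```bash
python3 -c "
from h import *; pucks()"
```

```text
blue (428, 362, 56) feeder mm [ -64.5 -118.8]
blue (266, 181, 79) feeder mm [36.8  6.1]
white (118, 116, 115) feeder mm [59.4 87.7]
white (380, 113, 116) feeder mm [ 79.8 -43.1]
white (299, 40, 80) feeder mm [107.5   1.5]
tcp [-11.4  -8.7] 0.0022 yaw 9.3 F [-5.4 -0.5  1.7] 12.975
```

Emit:
{"fn": "arm_command", "kwargs": {"plan": [{"grip": 1,"slide": [0.0035,0.0,0],"spin": -0.5},{"grip": 1,"slide": [0.0035,0.0,0],"spin": -0.5},{"grip": 1,"slide": [0.0035,0.0003,0],"spin": -0.5},{"grip": 1,"slide": [0.0035,0.0003,0],"spin": -0.5}]}}

```text
time: 13.48
tool_pos: [0.5113, -0.0675, 0.0021]
ee_rot: [-3.138, 0.009, 0.37]
wrist_force: [-9.5, -1.8, 3.7]
width: 0.0004
finger_force: 4.8
```

```bash
python3 -c "
from h import *; pucks()"
```

```text
blue (413, 374, 39) feeder mm [ -50.9 -120.3]
blue (281, 181, 79) feeder mm [41.5  8.5]
white (150, 120, 68) feeder mm [50.  81.1]
white (409, 120, 99) feeder mm [ 93.3 -41.1]
white (354, 64, 62) feeder mm [107.8  -5.3]
white (410, 2, 43) feeder mm [154.1 -21.7]
tcp [-5.7 -7.8] 0.0021 yaw 19.5 F [-9.2 -0.9  4. ] 13.525
```

Emit:
{"fn": "arm_command", "kwargs": {"plan": [{"grip": 1,"slide": [0.0022,0.0038,0],"spin": -0.5},{"grip": 1,"slide": [0.0022,0.0038,0],"spin": -0.5}]}}

```text
time: 13.78
tool_pos: [0.5153, -0.0701, 0.0021]
ee_rot: [-3.138, 0.007, 0.457]
wrist_force: [-8.0, -0.8, 2.5]
width: 0.0002
finger_force: 3.9
```

Emit:
{"fn": "arm_command", "kwargs": {"plan": [{"grip": 1,"slide": [0.0022,0.0038,0],"spin": -0.5},{"grip": 1,"slide": [0.0022,0.0038,0],"spin": -0.5}]}}

```text
time: 14.02
tool_pos: [0.5208, -0.0724, 0.0021]
ee_rot: [-3.139, 0.003, 0.544]
wrist_force: [-2.9, -0.4, -0.3]
width: 0.0005
finger_force: 1.5
```

```bash
python3 -c "
from h import *; pucks()"
```

```text
blue (275, 181, 79) feeder mm [46. 14.]
white (6, 266, 27) feeder mm [-95.5 154.9]
white (425, 138, 78) feeder mm [103.8 -41.1]
white (376, 88, 61) feeder mm [111.   -5.9]
white (433, 19, 51) feeder mm [163.4 -14.1]
white (330, 18, 32) feeder mm [130.2  30.9]
tcp [  3.8 -13.1] 0.0022 yaw 29.4 F [-1.9 -0.6 -0.2] 14.075
```

Emit:
{"fn": "arm_command", "kwargs": {"plan": [{"grip": 1,"slide": [0.004,0.002,0],"spin": -0.45},{"grip": 1,"slide": [0.004,0.002,0],"spin": -0.45},{"grip": 1,"slide": [0.004,0.002,0],"spin": -0.45}]}}

```text
time: 14.45
tool_pos: [0.5272, -0.0724, 0.0024]
ee_rot: [-3.14, 0.005, 0.662]
wrist_force: [-5.7, -3.3, 0.6]
width: 0.0008
finger_force: 3.1
```

Emit:
{"fn": "arm_command", "kwargs": {"plan": [{"grip": 1,"slide": [0.004,0.002,0],"spin": -0.45},{"grip": 1,"slide": [0.004,0.002,0],"spin": -0.45}]}}

```text
time: 14.7
tool_pos: [0.5319, -0.0717, 0.0024]
ee_rot: [-3.14, 0.005, 0.74]
wrist_force: [-4.6, -2.3, 0.8]
width: 0.0004
finger_force: 2.9
```

```bash
python3 -c "
from h import *; pucks()"
```

```text
blue (270, 180, 79) feeder mm [49.6 24.4]
white (447, 173, 58) feeder mm [114.9 -43.1]
white (395, 129, 59) feeder mm [110.3  -5.2]
white (467, 59, 56) feeder mm [170.4 -10.5]
white (357, 39, 42) feeder mm [131.4  38.7]
white (174, 58, 59) feeder mm [ 66.4 100.8]
tcp [ 14.6 -12.6] 0.0024 yaw 40.7 F [-5.  -3.5 -0.7] 14.75
```

The puck is on the bay's centre line, so I'll drive it up.

Emit:
{"fn": "arm_command", "kwargs": {"plan": [{"grip": 1,"slide": [0.005,0,0],"spin": -0.45},{"grip": 1,"slide": [0.005,0,0],"spin": -0.4},{"grip": 1,"slide": [0.005,0,0],"spin": 0},{"grip": 1,"slide": [0.005,0,0],"spin": 0}]}}

```text
time: 15.25
tool_pos: [0.5395, -0.0648, 0.0025]
ee_rot: [-3.141, 0.004, 0.813]
wrist_force: [-4.3, -3.6, -0.5]
width: 0.0005
finger_force: 2.6
```

Emit:
{"fn": "arm_command", "kwargs": {"plan": [{"grip": 1,"slide": [0.005,0,0],"spin": 0},{"grip": 1,"slide": [0.005,0,0],"spin": 0},{"grip": 1,"slide": [0.005,0,0],"spin": 0},{"grip": 1,"slide": [0.005,0,0],"spin": 0}]}}

```text
time: 15.75
tool_pos: [0.548, -0.0561, 0.0032]
ee_rot: [3.141, -0.0, 0.814]
wrist_force: [-1.7, -3.0, -1.2]
width: 0.0005
finger_force: 1.2
```

```bash
python3 -c "
from h import *; pucks()"
```

```text
blue (275, 180, 79) feeder mm [65.1 40.3]
white (417, 198, 71) feeder mm [111.7 -18.7]
white (485, 117, 61) feeder mm [173.6 -14.6]
white (365, 65, 65) feeder mm [137.4  50. ]
white (190, 56, 56) feeder mm [ 80.4 114.6]
tcp [31.1  2.8] 0.0032 yaw 44.8 F [-1.1 -1.5 -1.3] 15.8
```

Emit:
{"fn": "arm_command", "kwargs": {"plan": [{"grip": 1,"slide": [0.006,0,0],"spin": 0},{"grip": 1,"slide": [0.006,0,0],"spin": 0},{"grip": 1,"slide": [0.006,0,0],"spin": 0},{"grip": 1,"slide": [0.006,0,0],"spin": 0},{"grip": 1,"slide": [0.006,0,0],"spin": 0}]}}

```text
time: 16.42
tool_pos: [0.5582, -0.0451, 0.0033]
ee_rot: [3.141, -0.0, 0.814]
wrist_force: [-0.5, -0.4, -0.5]
width: 0.0006
finger_force: 0.6
```

Emit:
{"fn": "arm_command", "kwargs": {"plan": [{"grip": 1,"slide": [0.006,0,0],"spin": 0},{"grip": 1,"slide": [0.006,0,0],"spin": 0},{"grip": 1,"slide": [0.006,0,0],"spin": 0},{"grip": 1,"slide": [0.006,0,0],"spin": 0},{"grip": 1,"slide": [0.006,0,0],"spin": 0}]}}

```text
time: 17.05
tool_pos: [0.5683, -0.0342, 0.0033]
ee_rot: [-3.141, 0.0, 0.814]
wrist_force: [-8.7, 4.1, 2.3]
width: 0.0003
finger_force: 3.2
```

```bash
python3 -c "
from h import *; pucks()"
```

```text
blue (275, 179, 79) feeder mm [86.3 61.4]
white (336, 262, 31) feeder mm [77.4  7.8]
white (426, 234, 83) feeder mm [124. -17.]
white (364, 104, 83) feeder mm [143.9  57.5]
white (189, 66, 45) feeder mm [ 97.5 132.4]
white (470, 72, 79) feeder mm [204.4  31. ]
tcp [51.5 24.2] 0.0032 yaw 44.8 F [-1.9  1.3  1. ] 17.1
```

Emit:
{"fn": "arm_command", "kwargs": {"plan": [{"grip": 1,"slide": [0.004,0,0],"spin": 0},{"grip": 1,"slide": [0.004,0,0],"spin": 0}]}}

```text
time: 17.35
tool_pos: [0.5699, -0.0312, 0.0027]
ee_rot: [-3.139, 0.001, 0.814]
wrist_force: [-3.6, 0.7, -0.2]
width: 0.0004
finger_force: 2.0
```

Emit:
{"fn": "arm_command", "kwargs": {"plan": [{"grip": 1,"slide": [0.004,0,0],"spin": 0},{"grip": 1,"slide": [0.004,0,0],"spin": 0}]}}

```text
time: 17.6
tool_pos: [0.5734, -0.0283, 0.0028]
ee_rot: [-3.141, 0.0, 0.814]
wrist_force: [-2.7, 1.3, -0.1]
width: 0.0007
finger_force: 1.8
```

Emit:
{"fn": "arm_command", "kwargs": {"plan": [{"grip": 1,"slide": [0.004,0,0],"spin": 0},{"grip": 1,"slide": [0.004,0,0],"spin": 0}]}}

```text
time: 17.85
tool_pos: [0.5766, -0.0254, 0.003]
ee_rot: [-3.141, -0.0, 0.814]
wrist_force: [-2.5, 1.9, -0.0]
width: 0.0004
finger_force: 1.7
```

```bash
python3 -c "
from h import *; pucks()"
```

```text
blue (277, 180, 79) feeder mm [95.3 69.4]
white (424, 251, 69) feeder mm [125.4 -15.7]
white (279, 180, 35) feeder mm [95.9 68.6]
white (364, 124, 82) feeder mm [145.8  59.1]
white (470, 91, 83) feeder mm [205.1  31.8]
tcp [60.7 32.5] 0.0031 yaw 44.8 F [-3.   2.2 -0.7] 17.9
```

Emit:
{"fn": "arm_command", "kwargs": {"plan": [{"grip": 1,"slide": [0.004,0,0],"spin": 0},{"grip": 1,"slide": [0.004,0,0],"spin": 0},{"grip": 1,"slide": [0.003,0,0],"spin": 0}]}}

```text
time: 18.27
tool_pos: [0.5816, -0.0224, 0.0039]
ee_rot: [3.139, -0.001, 0.814]
wrist_force: [-0.5, 0.1, -0.1]
width: 0.0007
finger_force: 0.2
```

Emit:
{"fn": "arm_command", "kwargs": {"plan": [{"grip": 1,"slide": [0.003,0,0],"spin": 0},{"grip": 1,"slide": [0.003,0,0],"spin": 0}]}}

```text
time: 18.52
tool_pos: [0.5827, -0.0198, 0.0035]
ee_rot: [3.141, -0.0, 0.814]
wrist_force: [0.2, -0.3, 0.8]
width: 0.0005
finger_force: 0.3
```

Emit:
{"fn": "arm_command", "kwargs": {"plan": [{"grip": 1,"slide": [0.002,0,0],"spin": 0},{"grip": 1,"slide": [0.002,0,0],"spin": 0}]}}

```text
time: 18.77
tool_pos: [0.5838, -0.0181, 0.0032]
ee_rot: [3.141, 0.0, 0.814]
wrist_force: [-0.7, -1.8, -0.3]
width: 0.0005
finger_force: 0.3
```

```bash
python3 -c "
from h import *; pucks()"
```

```text
blue (277, 180, 79) feeder mm [102.8  76.3]
white (518, 209, 64) feeder mm [197.4 -38.7]
white (277, 182, 36) feeder mm [101.7  75.5]
white (362, 132, 73) feeder mm [149.1  63.7]
white (470, 108, 85) feeder mm [205.6  32.3]
tcp [67.9 39.4] 0.0032 yaw 44.8 F [-0.6 -0.3 -0. ] 18.825
```

The white pucks have run forward past the finger. Next I'll feel for the plate in 1 mm steps.

Emit:
{"fn": "arm_command", "kwargs": {"plan": [{"grip": 1,"slide": [0.002,0,0],"spin": 0},{"grip": 1,"slide": [0.002,0,0],"spin": 0}]}}

```text
time: 19.08
tool_pos: [0.5851, -0.0166, 0.0032]
ee_rot: [3.142, 0.0, 0.814]
wrist_force: [-1.4, -1.4, 0.9]
width: 0.0005
finger_force: 0.3
```

Emit:
{"fn": "arm_command", "kwargs": {"plan": [{"grip": 1,"slide": [0.002,0,0],"spin": 0},{"grip": 1,"slide": [0.002,0,0],"spin": 0}]}}

```text
time: 19.32
tool_pos: [0.5864, -0.0151, 0.0031]
ee_rot: [3.142, 0.0, 0.814]
wrist_force: [-0.7, -0.7, 0.2]
width: 0.0006
finger_force: 0.3
```

Emit:
{"fn": "arm_command", "kwargs": {"plan": [{"grip": 1,"slide": [0.002,0,0],"spin": 0}]}}

```text
time: 19.45
tool_pos: [0.5871, -0.0144, 0.0031]
ee_rot: [3.142, 0.0, 0.814]
wrist_force: [-0.9, -1.4, 0.6]
width: 0.0003
finger_force: 0.3
```

Emit:
{"fn": "arm_command", "kwargs": {"plan": [{"grip": 1,"slide": [0.002,0,0],"spin": 0}]}}

```text
time: 19.58
tool_pos: [0.5878, -0.0137, 0.0031]
ee_rot: [3.142, 0.0, 0.814]
wrist_force: [-1.1, -0.3, 0.8]
width: 0.0005
finger_force: 0.3
```

Emit:
{"fn": "arm_command", "kwargs": {"plan": [{"grip": 1,"slide": [0.002,0,0],"spin": 0}]}}

```text
time: 19.7
tool_pos: [0.5885, -0.0129, 0.0032]
ee_rot: [3.142, 0.0, 0.814]
wrist_force: [-0.1, -0.3, -0.1]
width: 0.0007
finger_force: 0.3
```

Emit:
{"fn": "arm_command", "kwargs": {"plan": [{"grip": 1,"slide": [0.002,0,0],"spin": 0}]}}

```text
time: 19.82
tool_pos: [0.5892, -0.0122, 0.0031]
ee_rot: [-3.142, 0.0, 0.814]
wrist_force: [-1.0, -0.5, -0.2]
width: 0.0001
finger_force: 0.5
```

Emit:
{"fn": "arm_command", "kwargs": {"plan": [{"grip": 1,"slide": [0.002,0,0],"spin": 0}]}}

```text
time: 19.95
tool_pos: [0.5892, -0.0121, 0.0031]
ee_rot: [-3.141, 0.002, 0.814]
wrist_force: [-3.7, -3.3, 1.5]
width: 0.0003
finger_force: 2.1
```

Emit:
{"fn": "arm_command", "kwargs": {"plan": [{"grip": 1,"slide": [0.002,0,0],"spin": 0}]}}

```text
time: 20.08
tool_pos: [0.5893, -0.0121, 0.0031]
ee_rot: [-3.141, 0.004, 0.814]
wrist_force: [-5.0, -4.1, 2.6]
width: 0.0006
finger_force: 3.6
```

Plate contact, with force rising about 3 N/mm. I'll go to about 10 N and hold.

Emit:
{"fn": "arm_command", "kwargs": {"plan": [{"grip": 1,"slide": [0.0018,0,0],"spin": 0}]}}

```text
time: 20.2
tool_pos: [0.5893, -0.0121, 0.0031]
ee_rot: [-3.141, 0.006, 0.813]
wrist_force: [-6.9, -6.0, 4.7]
width: 0.0007
finger_force: 4.6
```

Emit:
{"fn": "arm_command", "kwargs": {"plan": [{"grip": 1,"slide": [0,0,0],"spin": 0}]}}

```text
time: 20.32
tool_pos: [0.5893, -0.0121, 0.0031]
ee_rot: [-3.141, 0.006, 0.813]
wrist_force: [-5.5, -5.5, 3.8]
width: 0.0004
finger_force: 4.0
```

```bash
python3 -c "
from h import *; pucks()"
```

```text
blue (278, 180, 79) feeder mm [108.5  81.9]
white (278, 183, 36) feeder mm [107.7  81.1]
white (363, 141, 66) feeder mm [152.6  66.3]
white (470, 122, 87) feeder mm [206.5  32.6]
tcp [73.5 45.1] 0.0031 yaw 44.8 F [-5.7 -4.7  3.7] 20.375
```

Emit:
{"fn": "arm_command", "kwargs": {"plan": [{"grip": 1,"slide": [0.0012,0,0],"spin": 0},{"grip": 1,"slide": [0,0,0],"spin": 0}]}}

```text
time: 20.62
tool_pos: [0.5893, -0.0121, 0.0031]
ee_rot: [-3.141, 0.007, 0.813]
wrist_force: [-7.5, -6.9, 4.3]
width: 0.0004
finger_force: 4.7
```

Emit:
{"fn": "arm_command", "kwargs": {"plan": [{"grip": 1,"slide": [0.0004,0,0],"spin": 0},{"grip": 1,"slide": [0,0,0],"spin": 0},{"grip": 1,"slide": [0,0,0],"spin": 0},{"grip": 1,"slide": [0,0,0],"spin": 0}]}}

```text
time: 21.12
tool_pos: [0.5893, -0.0121, 0.0032]
ee_rot: [-3.141, 0.007, 0.813]
wrist_force: [-6.8, -7.2, 4.5]
width: 0.0004
finger_force: 4.9
```

Emit:
{"fn": "arm_command", "kwargs": {"plan": [{"grip": 1,"slide": [0,0,0],"spin": 0},{"grip": 1,"slide": [0,0,0],"spin": 0},{"grip": 1,"slide": [0,0,0],"spin": 0},{"grip": 1,"slide": [0,0,0],"spin": 0},{"grip": 1,"slide": [0,0,0],"spin": 0},{"grip": 1,"slide": [0,0,0],"spin": 0}]}}

```text
time: 21.88
tool_pos: [0.5893, -0.0121, 0.0031]
ee_rot: [-3.141, 0.007, 0.813]
wrist_force: [-7.4, -6.6, 4.2]
width: 0.0003
finger_force: 4.9
```

The puck was pressed at about 10 N for over a second. Backing off and lifting.

Emit:
{"fn": "arm_command", "kwargs": {"plan": [{"grip": 1,"slide": [-0.005,0,0],"spin": 0},{"grip": 1,"slide": [-0.006,0,0],"spin": 0},{"grip": 1,"slide": [-0.006,0,0],"spin": 0},{"grip": 1,"slide": [0,0,0],"spin": 0}]}}

```text
time: 22.38
tool_pos: [0.586, -0.0156, 0.0032]
ee_rot: [3.141, -0.001, 0.814]
wrist_force: [0.6, -0.5, 0.4]
width: 0.0002
finger_force: 0.0
```

Emit:
{"fn": "arm_command", "kwargs": {"plan": [{"grip": 1,"slide": [0,0,-0.03],"spin": 0},{"grip": 1,"slide": [0,0,-0.08],"spin": 0},{"grip": 1,"slide": [0,0,-0.1],"spin": 0},{"grip": 1,"slide": [-0.05,0,-0.1],"spin": 0},{"grip": 1,"slide": [-0.08,0,-0.08],"spin": 0},{"grip": 1,"slide": [-0.08,0,0],"spin": 0},{"grip": 1,"slide": [0,0,0],"spin": 0},{"grip": 1,"slide": [0,0,0],"spin": 0}]}}

```text
time: 23.38
tool_pos: [0.5141, -0.0916, 0.1986]
ee_rot: [3.141, -0.001, 0.814]
wrist_force: [-0.1, 0.3, 0.0]
width: 0.0005
finger_force: 0.0
```

```bash
python3 -c "
from h import *; pucks('pics/w9.png')
cv2.imwrite('pics/t9.png',snapshot('top')[:,:,::-1])"
```

```text
blue (278, 58, 37) feeder mm [106.1  79.7]
tcp [ -4.  -31.7] 0.1981 yaw 44.9 F [ 0.  -1.5  0.4] 23.425
```

View pics/w9.png

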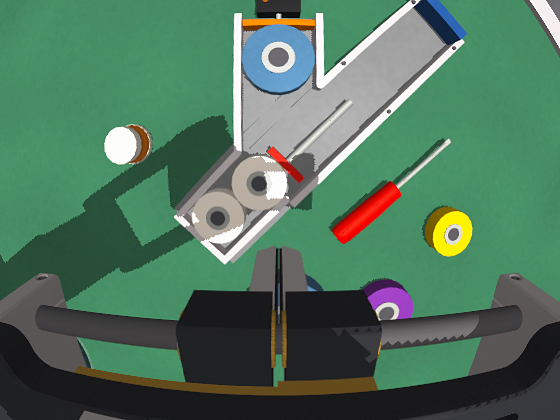

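The blue puck at (278,58) is home against the orange plate. The whites at (217,218) and (260,184) are in the outlet. I'll compute their positions from the hubs before handing in.

```bash
python3 -c "
from h import *
print(feed(castw([(278,57),(217,218),(260,184)],.032)).round(1))"
```

```text
[[106.3  80.7]
 [-69.    4.1]
 [ -6.6  -3.8]]
```

```bash
python3 -c "
from bench import ticket; print(ticket.close_job())"
```

```text
the job is handed in; nothing more can be done
None
```

The job is handed in with no verdict returned: I pressed the blue puck home on the sensor plate at about 10 N for over a second, and it was still home after I let go. The wrist camera put the first white puck about 4 mm from outlet home (limit 6 mm) and the second 7 mm in front of the throat.

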